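# Hang the slide carrier and hold the lamp at its third click

## Robot

A 7-joint arm with a two-finger parallel gripper is mounted at the origin on the work surface. World frame = base frame: x ahead of the robot, y to its left, z up, the work surface at z = 0. Lengths are in m, angles in rad, forces in N, time in s.
With the tool pointing down it reaches from about 0.425 to 0.875 m from the base axis. Payload 9.9 kg.
Tool frame: the origin (TCP) lies midway between the tips of the shut fingers; the grasp point (between the pads) lies grip_point_offset behind it (grip_point_offset is the distance from the TCP to the grasp point, in m); z points along the fingers, x is the direction in which the jaws open and shut, and the axes are right-handed (so a half turn about z gives the same grasp; the last joint's range is limited). The gripper opens to 85 mm and grips with 20 to 120 N. Pads are 22 mm wide; open, the fingers measure 114 mm over their backs; the gripper's body (76 mm by 85 mm) begins 54 mm behind the grasp point. The pads swing forward as they close: fully open they stand 13 mm farther back than shut.
Start: joints at [1.092, 0.576, 0.025, 1.437, -0.015, 1.129, -0.057], TCP at [0.26, -0.623, 0.231] pointing down, gripper open.
Joint ranges: [-2.76, 2.76], [-0.34, 2.15], [-1.52, 1.57], [0.19, 2.46], [-1.09, 4.23], [0.17, 1.99], [-2.82, 2.82]. Speed limits (rad/s): [2.22, 2.22, 3.01, 3.01, 3.14, 3.14, 3.14].

## Interface

Orientations are given as a 3x3 rotation matrix whose columns are the frame's x, y, z axes.
In Python, from plant import observe, capture, close_job, grip_point_offset gives the robot as it stands. The module is installed in compiled form; this text tells all that it offers.
- The arm moves only by the tool arm_command, never from a script. Its argument "steps" is text: rows parted by semicolons, each of 7 numbers parted by spaces: the shift along the tool's x, y, z each as a share of 20 cm, from -1 to 1, then the turn, a rotation vector about the tool's x, y, z each as a share of pi/2 rad, from -1 to 1, then the opening, from -1 (shut) to 1 (fully open). A call has 1 to 12 rows; each row is the pose to reach, as a shift and turn from the pose measured when the call began, along the tool's axes at that moment; what a row does not reach only later rows make up. A row lasts 1/10 s, in which the tool goes at most 50 mm and 8.59 degrees, less where a joint would pass 70% of its speed; a pose out of reach is approached as far as the arm can. A call with a number of a shift or a turn outside -1 to 1 is refused whole. A call with a gripper value outside its range is refused whole. The fingers move at their own pace and stop on an object; "newtons" is the grip in N (left out, the last holds). Time passes only in rows, so rows that repeat a pose let the fingers close. It gives the time, the measured TCP pose, the force and the opening at its end, in the units of the state.
- observe(): the state, without advancing time (a new reading comes with each control period).
- capture(name): name is "scene" or "top" or "wrist"; returns a dict with "color" (400x640x3 uint8, red, green, blue), "K" (3x3 intrinsics, pixels), "cam_to_world" (4x4, takes a point from camera to world coordinates); the wrist camera has in their place "mount" (4x4, takes a point from camera to tool coordinates, whose origin is the TCP and whose axes are the tool frame's). Camera axes: x right, y down, z forward; pixel columns grow to the right and rows downward; lengths in m; the calibration is good to about 2 mm. The wrist camera is an equidistant fisheye: a pixel r from the principal point sees the ray r / f radians off the axis. A picture is of the moment at which its call begins: read the wrist's pose just before it. There is no depth.
- close_job(): hands the job in, once; it reports no verdict.
The state is a dict: "t": time; "joint_pos": joint angles; "qd": joint speeds; "tau": joint torques, N m; "tool_pos": TCP position; "orientation": TCP orientation; "contact_force": force on the tool from outside, world axes, zero at the start; "moment": the same for the moment, N m; "gripper_width": finger opening in m.
Only numpy, scipy, OpenCV 4.12 (cv2) and the standard library are available. Lean on these libraries where they do the work, as an engineer would, in place of code of your own. Each camera call takes 0.05 s, during which the arm holds its last target.

## Task

Take the tall slide carrier with the eye out of the rack and hang it by its eye on the peg of the inspection stand, then let it go. Then grip the knob on the lamp box and turn it clockwise, counting the clicks, from its home stop to the third stop and never on past it, and finish while still gripping the knob there. Leave the plain carriers and the other things on the bench where they are.

Things in the scene. Friction and masses are not known exactly. Their poses are not given: they have to be found in the camera images.
- carrier: the tall slide carrier: an upright aluminium plate 6 mm thick (along x), about 90 g, same front and back; origin mid lower edge, z up. Body 50 mm wide (y), 120 mm high, with a glass slide and a round eye; above it a grip tab 20 mm wide from 120 to 170 mm. Stands loose in one of the rack's slots, lower edge 12 mm above the bench, lowest 28 mm inside the slot, 1 mm play either side
- carrier_grip (a point): centre of the carrier's grip tab, 145 mm above its lower edge and 43 mm above the centre of its eye; axes as the carrier's (x through the 6 mm thickness)
- carrier_eye (a point): centre of the carrier's eye, a 22 mm hole right through the plate along x, 102 mm above its lower edge
- rack: white plastic rack fixed to the bench, 150 mm (x) by 72 mm (y), 40 mm high, origin at the centre of its underside; three slots 8 mm wide run along its y, 45 mm apart along its x. The tall carrier may be in any of them, the two plain carriers are in the others
- stand: inspection stand fixed to the bench: white base 130 by 120 mm with a clear light pad (top 18 mm above the bench), a 16 mm square steel post 154 mm high centred 30 mm to +x of the origin, and a steel peg. Origin: centre of the underside. A carrier hung from the peg has its lower edge about 45 mm above the bench and stays where it is put along the peg
- peg_root (a point): centre of the peg where it leaves the front of the post, 151 mm above the bench; axes as the stand's. The peg is a round steel bar 8 mm thick that points to the stand's -x and rises by 10 degrees
- peg_tip (a point): middle of the peg's round free end (the metal goes on 4 mm more), 57 mm towards the stand's -x and 10 mm higher than peg_root; axes as the stand's
- knob_grip (a point): on the knob's upright axis at grip height, 81 mm above the bench; turns with the knob. Black knob on the lamp box (grey, fixed, 120 by 100 mm, 45 mm high): a bar 14 mm wide (along y), 52 mm long (along x), from 57 to 95 mm above the bench, on a 58 mm disc; a white line on the bar marks its -x end
- knob (a joint): turn of the knob, rad, clockwise from above positive; starts at 0, the home stop (fat white tick). Spring stops every 22.5 degrees (0.393), thin ticks, four beyond home: the third is at 67.5 degrees (1.178). Resists with up to 0.08 N m, most a quarter step past a stop; from half a step on it pulls into the next stop, and stays there when left
- plainA_center (a point): centre of a plain carrier without eye or tab, 6 by 50 by 80 mm aluminium plate with a glass slide, in the rack: leave it
- plainB_center (a point): centre of the other plain carrier, alike: leave it
- specjar_mid (a point): centre of a specimen jar, 48 mm across, 60 mm high: leave it
- tubebox_mid (a point): centre of a small open tube box 75 by 55 mm, 35 mm high: leave it
- tipbox_mid (a point): centre of a pipette tip box 85 by 120 mm, 50 mm high: leave it
- pipette_mid (a point): middle of a pipette lying on the bench, about 240 mm long along its x, 22 mm thick: leave it
Mind the look-alikes: they are no part of the job. What is shaped like the carrier but orange is not meant.

How it is judged:
On the way, in this order (a step that is already met when the one before it is completed fails the run):
1. the carrier hangs by its eye on the peg and is let go, the knob still at home (x of carrier_eye in the frame of stand between -0.031 and 0.021 m and y of carrier_eye in the frame of stand between -0.012 and 0.012 m and z of carrier_eye in the frame of stand between 0.136 and 0.163 m and angle between carrier_eye's own z axis and vertical below 0.3 rad and contact force between carrier and stand above 0.2 N and contact force between carrier and the fingers below 0.05 N and value of joint knob below 0.2 rad), for 0.2 s.
2. the knob is gripped at its third stop (value of joint knob between 1.0781 and 1.2781 rad and contact force between the fingers and knob above 3 N), for 0.2 s.
At the end, for the whole second after the job is handed in: the carrier hangs upright (within 0.3 rad) by its eye on the peg, carried by the stand and not touched by the fingers; the knob is at its third stop (1.178 rad within 0.1) and the fingers still hold it (more than 3 N) (all of step 2 and x of carrier_eye in the frame of stand between -0.031 and 0.021 m and y of carrier_eye in the frame of stand between -0.012 and 0.012 m and z of carrier_eye in the frame of stand between 0.136 and 0.163 m and angle between carrier_eye's own z axis and vertical below 0.3 rad and contact force between carrier and stand above 0.2 N and contact force between carrier and the fingers below 0.05 N); the arm keeps its last pose, push and grip.
It fails at once if the knob is turned on past the third stop (0.2 rad beyond it, where it tips towards the fourth) (value of joint knob above 1.3781 rad).
It fails at once if a plain carrier or another bystander is moved more than 30 mm (distance of any of plainA_center, plainB_center, specjar_mid, tubebox_mid, tipbox_mid, pipette_mid from where it was at the start of the episode above 0.03 m).
It also fails if it takes over 67 s, if anything falls off the work surface, if the arm or the gripper's body presses on something with over 40 N, if the wrist force passes 120 N, or if a joint passes its speed limit or range.

## Working session

There is one attempt and no reset: what is moved stays moved. The work goes in short steps, Python scripts to look and compute and a tool call to move; the robot and the scene stay as the last step left them, time stands still between calls to the robot, and variables do not carry over. Pictures are saved under pics/ and viewed, and the job is handed in when it is done.

Besides the shell and the picture viewer there is one more tool, called after "Call:" as name(argument=value, ...), one argument or row to a line, values as JSON. arm_command: Moves the arm, as the interface text tells. Shift numbers are shares of 20 cm and turn numbers shares of pi/2 rad, none past 1 either way. Its arguments: {"type":"object","properties":{"steps":{"type":"string"},"newtons":{"type":"number"}},"required":["steps"]}

```bash
mkdir -p pics; cat > h.py <<'E'
import numpy as np, cv2
from plant import observe, capture, close_job, grip_point_offset
def save(name,fn,crop=None,scale=1):
    c=capture(name); im=c["color"][:,:,::-1].copy()
    if crop: 
        a,b,x,y=crop; im=im[b:y,a:x]
    if scale!=1: im=cv2.resize(im,None,fx=scale,fy=scale,interpolation=cv2.INTER_CUBIC)
    cv2.imwrite("pics/"+fn,im); return c
def ray(c,u,v):
    d=np.linalg.inv(c["K"])@[u,v,1]; T=c["cam_to_world"]; return T[:3,3],T[:3,:3]@d
def onplane(c,u,v,z):
    o,d=ray(c,u,v); return o+d*(z-o[2])/d[2]
def proj(c,p):
    T=np.linalg.inv(c["cam_to_world"]); q=c["K"]@(T[:3,:3]@p+T[:3,3]); return q[:2]/q[2]
def tri(c1,p1,c2,p2):
    A=np.zeros((3,3));b=np.zeros(3)
    for c,p in((c1,p1),(c2,p2)):
        o,d=ray(c,*p); d=d/np.linalg.norm(d); M=np.eye(3)-np.outer(d,d); A+=M;b+=M@o
    return np.linalg.solve(A,b)
E
python3 - <<'E'
from h import *
s=observe(); print(s["t"],s["tool_pos"],s["orientation"],s["gripper_width"],grip_point_offset)
for n in("scene","top"):
    c=save(n,n+"0.png"); print(c["K"],c["cam_to_world"])
    np.savez(n+".npz",**c)
E
```

```text
0.0 [ 0.25946527 -0.62263074  0.23042469] [[ 3.84666941e-01 -9.23055169e-01 -7.06471880e-04]
 [-9.23053885e-01 -3.84667586e-01  1.54079529e-03]
 [-1.69399589e-03  5.94186004e-05 -9.99998563e-01]] 0.08547464620692288 0.0187
[[403.2959604    0.         322.46775328]
 [  0.         403.2959604  200.57313892]
 [  0.           0.           1.        ]] [[ 0.59242369  0.48897993 -0.64025994  1.26532926]
 [ 0.80550851 -0.37312773  0.46036045 -0.60767488]
 [-0.01379172 -0.78846327 -0.6149272   0.82860481]
 [ 0.          0.          0.          1.        ]]
[[449.31954368   0.         322.21575037]
 [  0.         449.31954368 204.0982583 ]
 [  0.           0.           1.        ]] [[-0.00540748 -0.9930597   0.11748698  0.43149737]
 [-0.99992384  0.00667307  0.01038154 -0.08810755]
 [-0.01109349 -0.1174219  -0.99302016  1.20621889]
 [ 0.          0.          0.          1.        ]]
```

View pics/scene0.png

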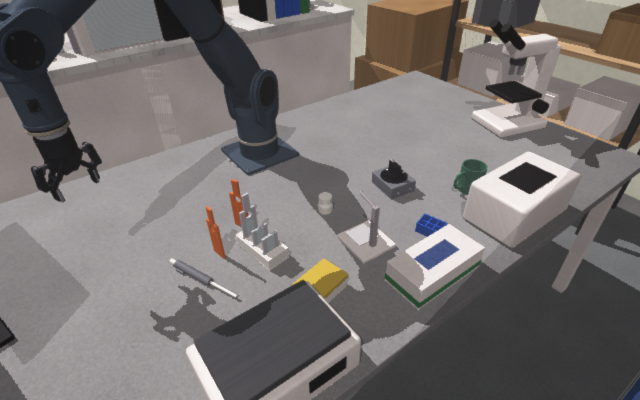

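View pics/top0.png

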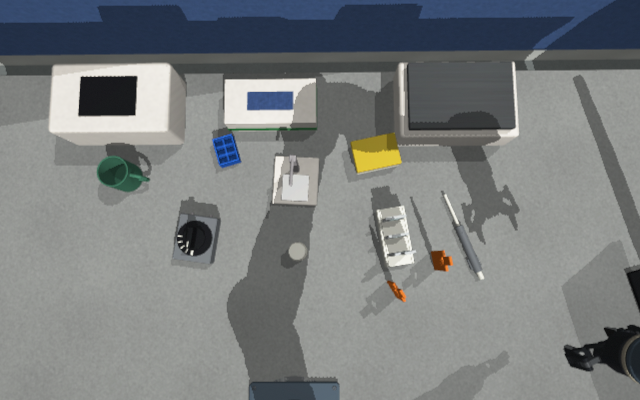

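```bash
python3 - <<'E'
from h import *
c=save("scene","s1.png",(190,160,310,280),5)
c=save("top","t1.png",(340,180,460,310),4)
c=save("top","t2.png",(160,140,330,270),4)
c=save("scene","s2.png",(310,140,430,280),4)
E
```

```text
(no output)
```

View pics/s1.png

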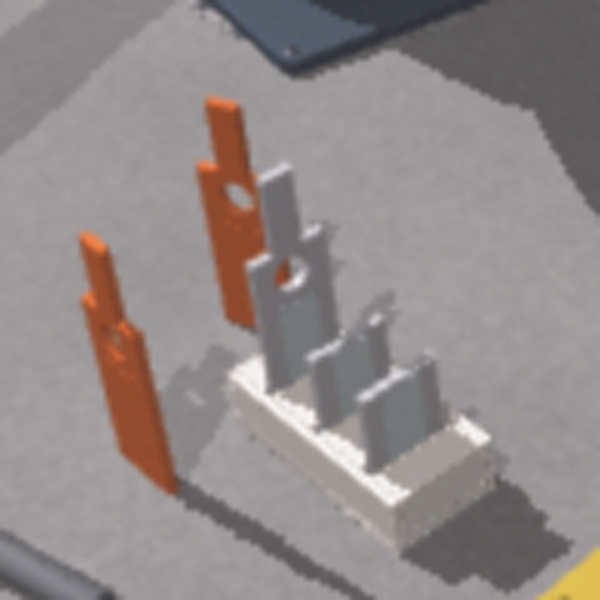

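View pics/t1.png

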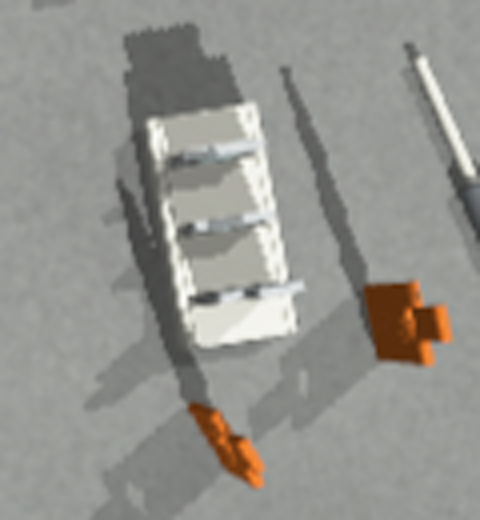

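View pics/t2.png

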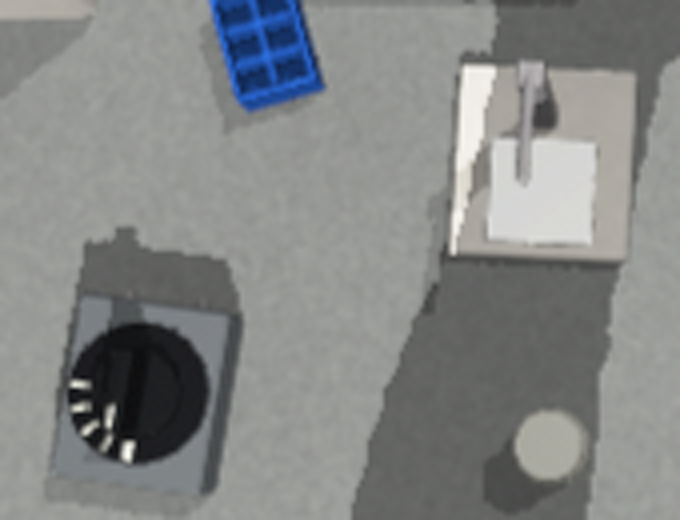

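View pics/s2.png

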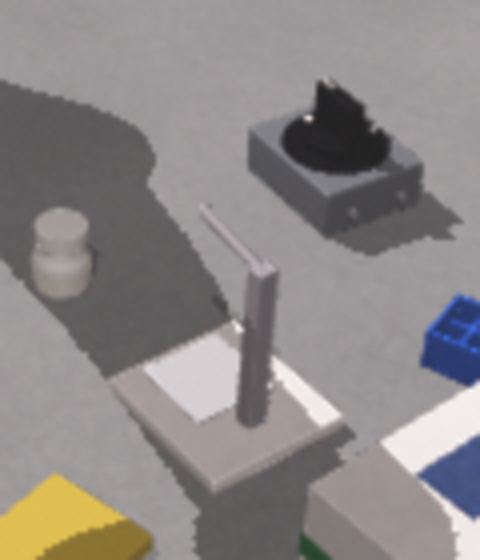

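```bash
python3 - <<'E'
from h import *
t=np.load("top.npz"); s=np.load("scene.npz")
print("rack top");
P=[onplane(t,340+u/4,180+v/4,.04) for u,v in((148,118),(258,102),(298,332),(195,348))]
for p in P: print(p)
ctr=np.mean(P,0); print(ctr, np.degrees(np.arctan2(*(((P[0]+P[1])-(P[2]+P[3]))[[1,0]]))))
sp=lambda u,v:(190+u/5,160+v/5)
tp=lambda u,v:(340+u/4,180+v/4)
print("tab tri",tri(s,sp(258,178),t,tp(247,288)),tri(s,sp(293,165),t,tp(303,286)))
# peg
tp2=lambda u,v:(160+u/4,140+v/4); sp2=lambda u,v:(310+u/4,140+v/4)
print("peg tip",tri(s,sp2(203,208),t,tp2(523,183)), onplane(t,*tp2(523,182),.163))
print("post top",tri(s,sp2(263,270),t,tp2(531,68)), onplane(t,*tp2(531,68),.154))
B=[onplane(t,*tp2(*q),.016) for q in((462,64),(636,72),(627,262),(448,255))]
for p in B: print(p)
print(np.mean(B,0))
# knob
L=[onplane(t,*tp2(*q),.045) for q in((82,296),(240,318),(212,495),(50,477))]
for p in L: print(p)
print("lamp",np.mean(L,0)); print("disc",onplane(t,*tp2(139,393),.057), onplane(t,*tp2(128,450),.057))
print("jar",onplane(t,297,251,.06))
E
```

```text
rack top
[ 0.55433881 -0.21864003  0.04      ]
[ 0.56435377 -0.29045762  0.04      ]
[ 0.41556824 -0.31209305  0.04      ]
[ 0.40573529 -0.24583793  0.04      ]
[ 0.48499903 -0.26675716  0.04      ] 9.325140480489221
tab tri [ 0.43758108 -0.26809058  0.17148938] [ 0.4489995  -0.27591923  0.19152696]
peg tip [ 0.60073517 -0.00142156  0.15925339] [ 0.5994575  -0.00344648  0.163     ]
post top [ 0.67067637 -0.00662366  0.15186498] [ 0.66979161 -0.00730479  0.154     ]
[0.70417187 0.0499953  0.016     ]
[ 0.69772921 -0.06765771  0.016     ]
[ 0.5686491  -0.06106666  0.016     ]
[0.57415357 0.05846894 0.016     ]
[ 0.63617594 -0.00506503  0.016     ]
[0.54539231 0.29335006 0.045     ]
[0.53036769 0.18988197 0.045     ]
[0.41644707 0.20547566 0.045     ]
[0.4284844  0.31030515 0.045     ]
lamp [0.48017287 0.24975321 0.045     ]
disc [0.48159553 0.25080606 0.057     ] [0.44534528 0.2568285  0.057     ]
jar [ 0.44761951 -0.0114457   0.06      ]
```

```bash
cat >> h.py <<'E'
from scipy.spatial.transform import Rotation as Ro
def Rdown(yaw):
    c,s=np.cos(yaw),np.sin(yaw); return np.array([[c,s,0],[s,-c,0],[0,0,-1.]])
def go(p,yawdeg,s=None):
    s=s or observe(); R=np.array(s["orientation"]); d=R.T@(np.array(p)-s["tool_pos"])/.2
    rv=Ro.from_matrix(R.T@Rdown(np.radians(yawdeg))).as_rotvec()/(np.pi/2)
    print("at",np.round(s["tool_pos"],4),"shift",np.round(d,3),"turn",np.round(rv,3),"t",round(s["t"],2),"w",round(s["gripper_width"],4),"F",np.round(s["contact_force"],1))
    return d,rv
E
python3 - <<'E'
from h import *
t=np.load("top.npz")
print(onplane(t,405.5,299.5,.17),onplane(t,388,282,.12),onplane(t,448,259,.17))
go((.441,-.273,.27),9.3)
E
```

```text
[ 0.33563095 -0.26440954  0.17      ] [ 0.37212621 -0.23242871  0.12      ] [ 0.4259932  -0.36367996  0.17      ]
at [ 0.2595 -0.623   0.231 ] shift [-1.266 -1.511 -0.194] turn [-0.     0.    -0.852] t 0.3 w 0.0853 F [-0.1 -0.3 -0.1]
```

Call:
arm_command(
  steps="-0.2 -0.2 -0.2 0 0 -0.1 0; -0.4 -0.45 -0.3 0 0 -0.2 0; -0.65 -0.75 -0.3 0 0 -0.3 0; -0.65 -0.75 -0.3 0 0 -0.4 0; -0.65 -0.75 -0.3 0 0 -0.4 0; -0.65 -0.75 -0.3 0 0 -0.4 0",
)

```text
t: 0.9
tool_pos: [0.3496, -0.4434, 0.2919]
orientation: [[0.856, -0.517, 0.001], [-0.517, -0.856, 0.0], [0.001, -0.001, -1.0]]
contact_force: [-0.9, -0.6, -0.0]
gripper_width: 0.0429
```

```bash
python3 - <<'E'
from h import *
go((.441,-.273,.27),9.3)
E
```

```text
at [ 0.3496 -0.4434  0.2919] shift [-0.05  -0.965  0.11 ] turn [-0.    -0.001 -0.449] t 0.9 w 0.0429 F [-0.9 -0.6 -0. ]
```

Call:
arm_command(
  steps="-0.01 -0.25 0.04 0 0 -0.1 0; -0.02 -0.5 0.06 0 0 -0.2 0; -0.04 -0.75 0.08 0 0 -0.3 0; -0.05 -0.965 0.11 0 0 -0.4 0; -0.05 -0.965 0.11 0 0 -0.45 0; -0.05 -0.965 0.11 0 0 -0.45 0; -0.05 -0.965 0.11 0 0 -0.45 0",
)

```text
t: 1.6
tool_pos: [0.4401, -0.2752, 0.2697]
orientation: [[0.988, 0.155, 0.0], [0.155, -0.988, -0.0], [0.0, 0.0, -1.0]]
contact_force: [-0.4, 0.1, 0.1]
gripper_width: 0.0427
```

```bash
python3 - <<'E'
from h import *
go((.441,-.273,.138),9.3)
c=save("wrist","w1.png"); print(c["K"],c["mount"]); np.savez("w1.npz",**{k:c[k] for k in c})
save("scene","s3.png",(190,100,310,280),4)
save("top","t3.png",(340,180,460,310),4)
E
```

```text
at [ 0.4401 -0.2752  0.2697] shift [ 0.006 -0.011  0.658] turn [ 0.    -0.    -0.004] t 1.6 w 0.0427 F [-0.4  0.1  0.1]
[[309.70691629   0.         314.21185053]
 [  0.         309.70691629 200.2936438 ]
 [  0.           0.           1.        ]] [[ 9.99999968e-01  1.20460908e-04 -2.22685913e-04  1.31307004e-03]
 [-5.72782252e-05  9.64394126e-01  2.64469217e-01 -6.62438244e-02]
 [ 2.46615188e-04 -2.64469196e-01  9.64394102e-01 -1.41938461e-01]
 [ 0.00000000e+00  0.00000000e+00  0.00000000e+00  1.00000000e+00]]
```

View pics/w1.png

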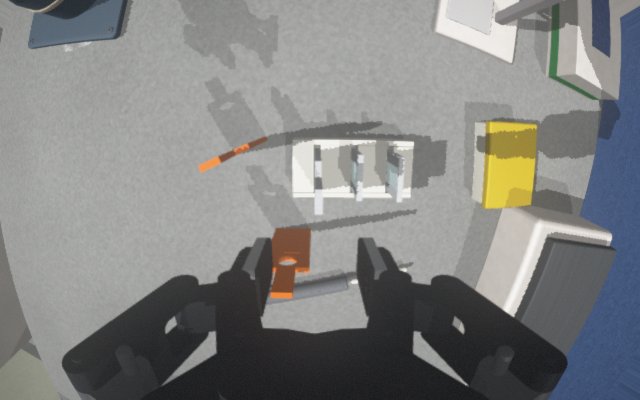

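View pics/s3.png

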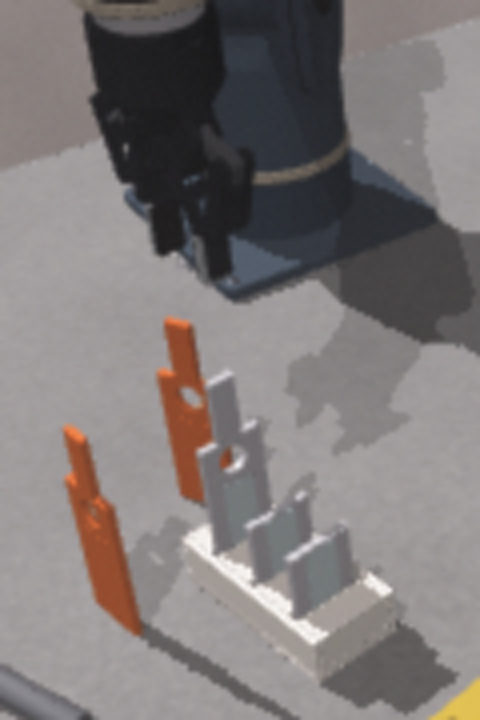

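```bash
cat >> h.py <<'E'
def wproj(c,s,p):
    R=np.array(s["orientation"]); q=R.T@(np.array(p)-s["tool_pos"]); M=c["mount"]; q=M[:3,:3].T@(q-M[:3,3])
    th=np.arctan2(np.hypot(q[0],q[1]),q[2]); f=c["K"][0,0]; e=q[:2]/np.hypot(*q[:2]); return c["K"][:2,2]+f*th*e
def wray(c,s,u,v):
    d=(np.array([u,v])-c["K"][:2,2])/c["K"][0,0]; th=np.hypot(*d); q=np.r_[np.sin(th)*d/th,np.cos(th)]
    M=c["mount"]; R=np.array(s["orientation"]); return R@M[:3,3]+s["tool_pos"],R@M[:3,:3]@q
def wplane(c,s,u,v,z):
    o,d=wray(c,s,u,v); return o+d*(z-o[2])/d[2]
E
python3 - <<'E'
from h import *
c=dict(np.load("w1.npz")); s=observe()
im=cv2.imread("pics/w1.png")[120:240,260:430]; cv2.imwrite("pics/w1c.png",cv2.resize(im,None,fx=4.7,fy=4.7,interpolation=cv2.INTER_CUBIC))
a=np.radians(9.3); y=np.array([-np.sin(a),np.cos(a),0])
for z,h in((.182,.01),(.132,.025)):
    for sg in(1,-1):
        p=np.array([.441,-.273,z])+sg*h*y; w=wproj(c,s,p); print(p,w,(w-[260,120])*4.7)
E
```

```text
[ 0.43938396 -0.26313144  0.182     ] [313.72070996 189.78283191] [252.48733679 327.97930996]
[ 0.44261604 -0.28286856  0.182     ] [313.84474513 214.74390572] [253.07030212 445.2963569 ]
[ 0.4369599  -0.24832861  0.132     ] [313.70378116 161.04907036] [252.40777146 192.9306307 ]
[ 0.4450401  -0.29767139  0.132     ] [313.95688172 213.47398616] [253.5973441  439.32773497]
```

View pics/w1c.png

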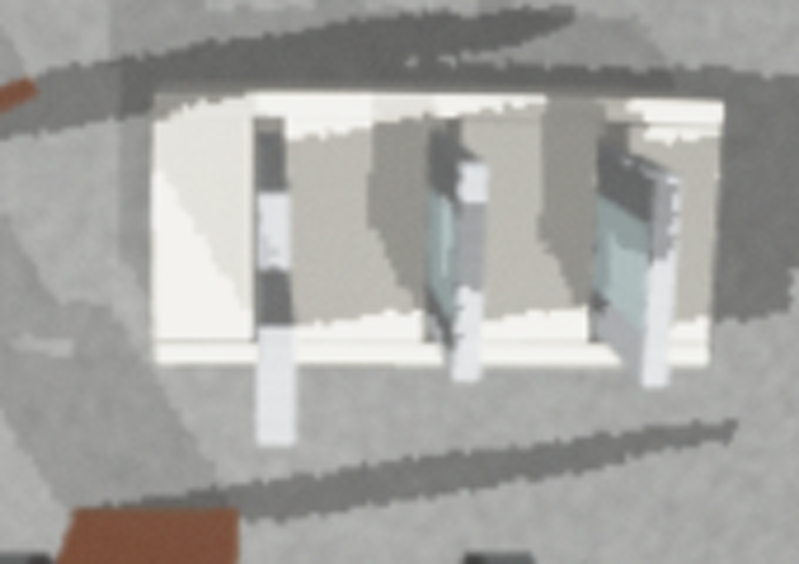

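```bash
python3 - <<'E'
from h import *
go((.4448,-.2724,.139),9.0)
E
```

```text
at [ 0.4403 -0.2747  0.2699] shift [ 0.024 -0.008  0.654] turn [ 0. -0.  0.] t 1.75 w 0.0425 F [-0.5 -0.7 -1.2]
```

Call:
arm_command(
  steps="0.024 -0.008 0.12 0 0 0 0; 0.024 -0.008 0.24 0 0 0 0; 0.024 -0.008 0.35 0 0 0 0; 0.024 -0.008 0.35 0 0 0 0",
)

```text
t: 2.15
tool_pos: [0.443, -0.2726, 0.1976]
orientation: [[0.988, 0.154, -0.003], [0.154, -0.988, 0.002], [-0.003, -0.002, -1.0]]
contact_force: [-0.7, 0.4, 0.3]
gripper_width: 0.0432
```

```bash
python3 - <<'E'
from h import *
s=observe();go((.4448,-.2724,.139),9.0)
c=save("wrist","w2.png",(240,150,400,270),5)
for sg in(1,-1):
    a=np.radians(9);p=np.array([.4448,-.2724,.182])+sg*.01*np.array([-np.sin(a),np.cos(a),0]); print((wproj(c,s,p)-[240,150])*5)
E
```

```text
at [ 0.443  -0.2726  0.1976] shift [0.01  0.001 0.293] turn [-0.002  0.002 -0.001] t 2.15 w 0.0432 F [-0.7  0.4  0.3]
[376.45631501 369.42601235]
[376.58443569 536.45882664]
```

View pics/w2.png

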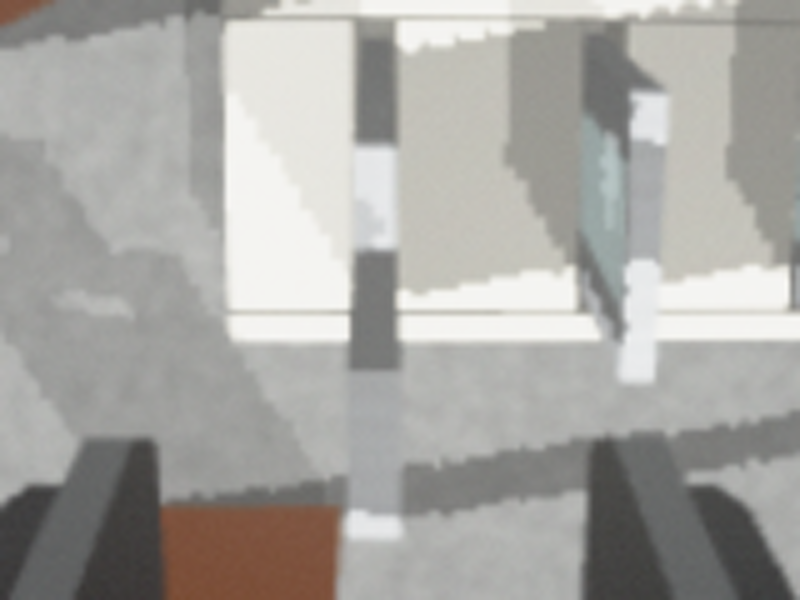

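Call:
arm_command(
  steps="0.005 0 0.1 0 0 0 0; 0.006 0 0.2 0 0 0 0; 0.006 0 0.29 0 0 0 0; 0.006 0 0.29 0 0 0 0; 0.006 0 0.29 0 0 0 0; 0.006 0 0.29 0 0 0 -1; 0.006 0 0.29 0 0 0 -1; 0.006 0 0.29 0 0 0 -1; 0.006 0 0.29 0 0 0 -1; 0.006 0 0.29 0 0 0 -1; 0.006 0 0.29 0 0 0 -1",
  newtons=40,
)

```text
t: 3.3
tool_pos: [0.4445, -0.273, 0.1422]
orientation: [[0.988, 0.154, -0.002], [0.154, -0.988, -0.0], [-0.002, -0.0, -1.0]]
contact_force: [-3.1, -0.7, 8.2]
gripper_width: 0.0054
```

```bash
python3 - <<'E'
from h import *
s=observe();go((.4448,-.2724,.26),9.0)
save("scene","s4.png",(190,120,310,280),4)
E
```

```text
at [ 0.4445 -0.273   0.1422] shift [ 0.001 -0.003 -0.589] turn [-0.     0.001 -0.001] t 3.3 w 0.0054 F [-3.1 -0.7  8.2]
```

View pics/s4.png

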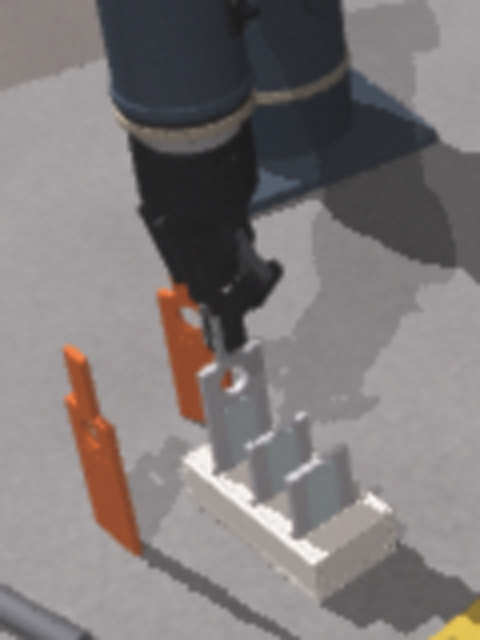

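Call:
arm_command(
  steps="0 0 -0.1 0 0 0 -1; 0 0 -0.2 0 0 0 -1; 0 0 -0.3 0 0 0 -1; 0 0 -0.4 0 0 0 -1; 0 0 -0.5 0 0 0 -1; 0 0 -0.6 0 0 0 -1; 0 0 -0.62 0 0 0 -1; 0 0 -0.62 0 0 0 -1",
)

```text
t: 4.15
tool_pos: [0.4449, -0.2731, 0.2665]
orientation: [[0.988, 0.154, -0.001], [0.154, -0.988, -0.001], [-0.001, 0.001, -1.0]]
contact_force: [-0.3, -0.4, -1.8]
gripper_width: 0.0054
```

```bash
python3 - <<'E'
from h import *
s=observe();go((.53,-.0,.265),-3.1)
c=save("wrist","w3.png");save("scene","s5.png",(190,80,310,280),3)
E
```

```text
at [ 0.4449 -0.2731  0.2665] shift [ 0.631 -1.283  0.006] turn [0.001 0.001 0.133] t 4.15 w 0.0054 F [-0.3 -0.4 -1.8]
```

View pics/s5.png

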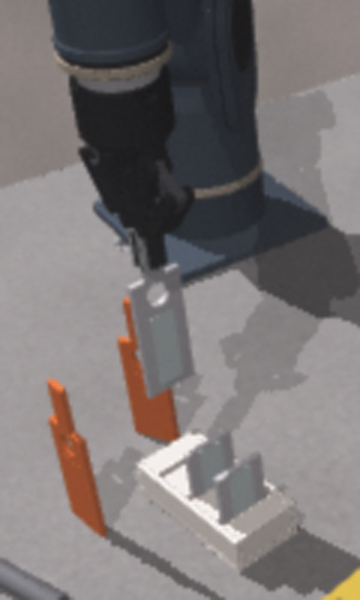

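View pics/w3.png

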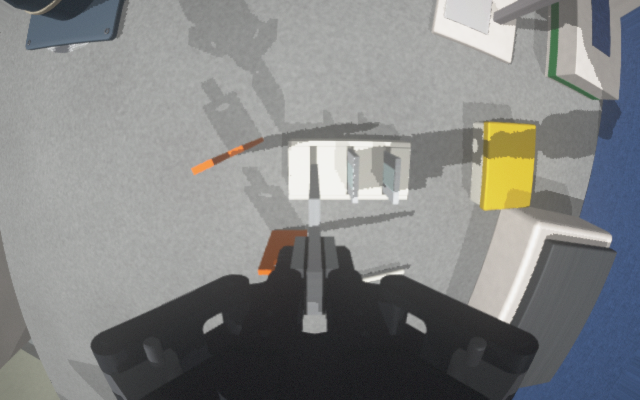

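Call:
arm_command(
  steps="0.1 -0.2 0 0 0 0.02 -1; 0.2 -0.4 0 0 0 0.05 -1; 0.28 -0.6 0 0 0 0.07 -1; 0.32 -0.65 0 0 0 0.07 -1; 0.32 -0.65 0 0 0 0.07 -1",
)

```text
t: 4.75
tool_pos: [0.4879, -0.1321, 0.2644]
orientation: [[0.999, 0.05, -0.004], [0.05, -0.999, 0.001], [-0.004, -0.002, -1.0]]
contact_force: [-0.4, -0.7, -0.5]
gripper_width: 0.0053
```

```bash
python3 - <<'E'
from h import *
s=observe();go((.53,-.0,.265),-3.1)
E
```

```text
at [ 0.4879 -0.1321  0.2644] shift [ 0.243 -0.649 -0.003] turn [-0.001  0.002  0.066] t 4.75 w 0.0053 F [-0.4 -0.7 -0.5]
```

Call:
arm_command(
  steps="0.08 -0.2 0 0 0 0.02 -1; 0.16 -0.4 0 0 0 0.05 -1; 0.22 -0.6 0 0 0 0.066 -1; 0.24 -0.65 0 0 0.002 0.066 -1; 0.24 -0.65 0 0 0.002 0.066 -1",
)

```text
t: 5.25
tool_pos: [0.5294, 0.0007, 0.2637]
orientation: [[0.999, -0.051, -0.002], [-0.051, -0.999, 0.002], [-0.002, -0.001, -1.0]]
contact_force: [0.7, -0.2, -1.0]
gripper_width: 0.0058
```

```bash
python3 - <<'E'
from h import *
s=observe();go((.53,-.0,.191),-3.1)
c=save("wrist","w4.png");c=save("scene","s6.png",(290,80,430,280),3)
print(s["orientation"])
c=save("top","t6.png",(240,140,360,230),6)
E
```

```text
at [0.5294 0.0007 0.2637] shift [0.004 0.004 0.363] turn [-0.001  0.001  0.002] t 5.25 w 0.0058 F [ 0.7 -0.2 -1. ]
[[ 0.99867885 -0.05135456 -0.0018043 ]
 [-0.05135187 -0.99867949  0.00150567]
 [-0.00187924 -0.00141103 -0.99999724]]
```

View pics/s6.png

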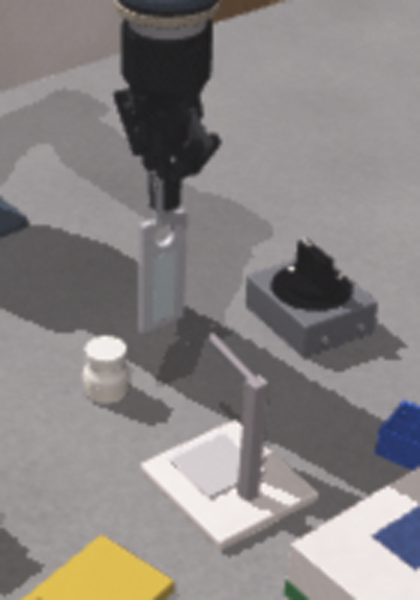

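View pics/w4.png

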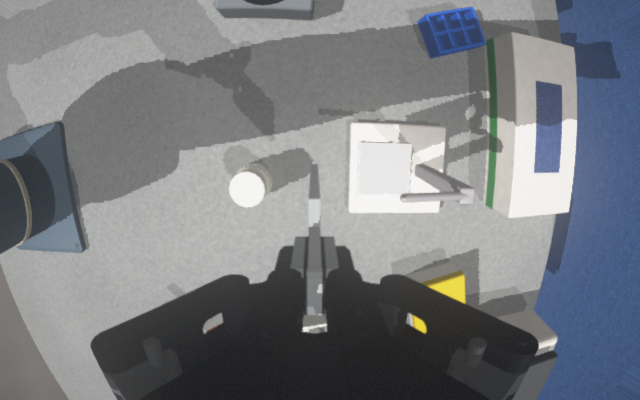

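View pics/t6.png

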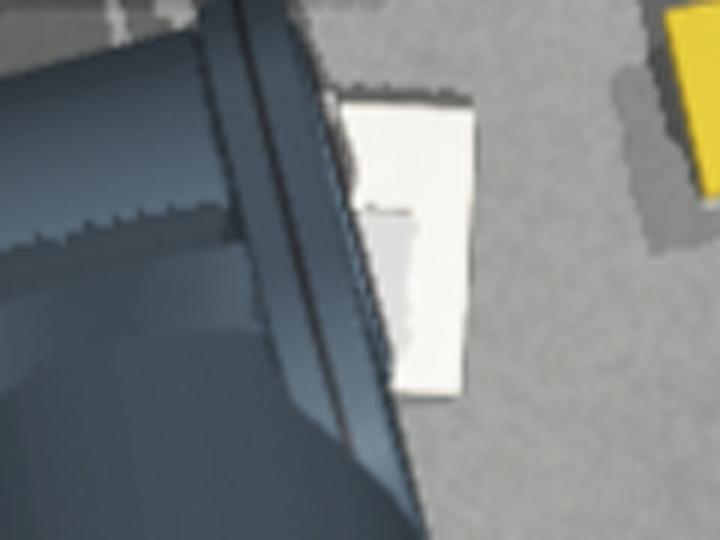

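```bash
python3 - <<'E'
from h import *
s=observe()
w=save("wrist","w5.png",(340,120,500,240),5);c=save("scene","s7.png",(320,120,400,230),6)
print("tip ends wrist z=.161",wplane(w,s,402,198,.161),"root end",wplane(w,s,460,195,.152))
t=np.load("top.npz"); print("top tip edge",onplane(t,160+523/4,140+184/4,.161))
R=np.array(s["orientation"]);p=s["tool_pos"]
eye=p+R@[0,0,.0282]; print("eye",eye,(proj(c,eye)-[320,120])*6)
for q in((.0,.025,.0282-.018),(0,-.025,.0282-.018),(0,.025,.0282+.102),(0,-.025,.0282+.102)):
    print("body corner",(proj(c,p+R@q)-[320,120])*6)
print("pegtip pred",(proj(c,np.array([.601,-.003,.161]))-[320,120])*6)
E
```

```text
tip ends wrist z=.161 [ 0.6038085  -0.00536701  0.161     ] root end [ 0.66311337 -0.00814318  0.152     ]
top tip edge [ 0.5985876  -0.00328753  0.161     ]
eye [ 0.52886831 -0.0025399   0.23571271] [143.58165839 226.34291197]
body corner [ 99.26340374 208.94912621]
body corner [188.62746252 176.71811341]
body corner [ 97.07602587 422.29224342]
body corner [180.91746424 388.26561966]
pegtip pred [237.8682394  431.13870602]
```

View pics/s7.png

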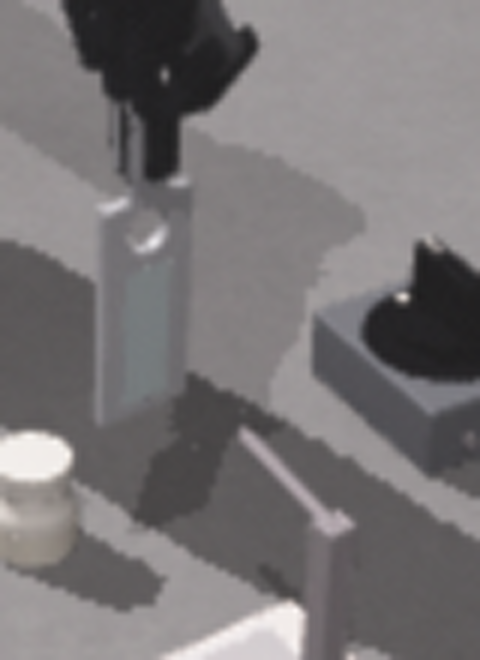

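View pics/w5.png

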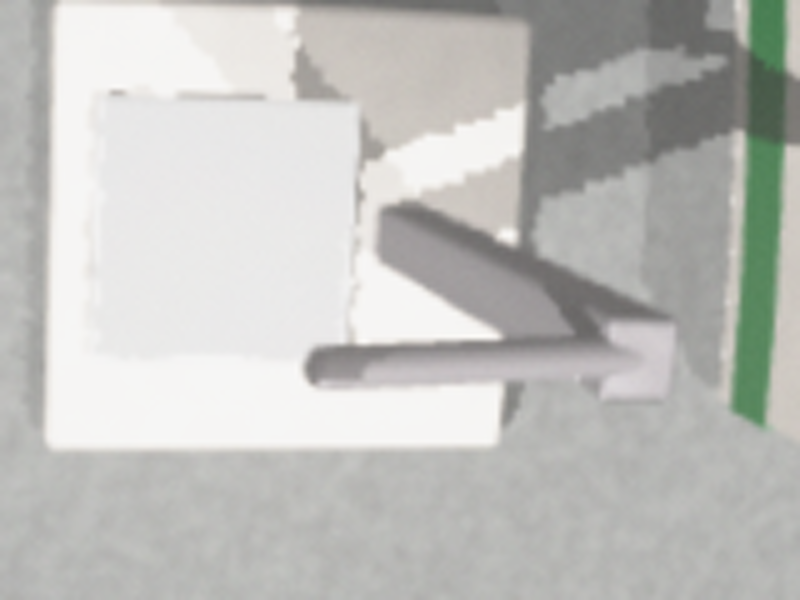

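```bash
python3 - <<'E'
from h import *
s=observe(); w=capture("wrist"); R=np.array(s["orientation"])
for u,v,z in((312,366,.161),(450,361,.156),(590,356,.152)):
    q=wplane(w,s,340+u/5,120+v/5,z); print(q, R.T@(q-s["tool_pos"]))
E
```

```text
[ 0.60439218 -0.00091745  0.161     ] [ 0.07527918 -0.00548515  0.103136  ]
[ 0.63139087 -0.00265711  0.156     ] [ 0.10233942 -0.00527959  0.10810158]
[ 0.66116391 -0.00417437  0.152     ] [ 0.13215562 -0.00545401  0.11206381]
```

```bash
python3 - <<'E'
from h import *
s=observe(); print(s["tool_pos"],s["orientation"][0]); go((.53,.0012,.193),-3.1)
E
```

```text
[ 0.52910887 -0.00177394  0.26430477] [ 0.99840433 -0.05645964 -0.00105053]
at [ 0.5291 -0.0018  0.2643] shift [ 0.004 -0.015  0.357] turn [-0.     0.001 -0.002] t 5.55 w 0.0053 F [ 0.4 -0.9 -0.9]
```

Call:
arm_command(
  steps="0 -0.02 0.1 0 0 0 -1; 0 -0.021 0.2 0 0 0 -1; 0 -0.021 0.3 0 0 0 -1; 0 -0.021 0.378 0 0 0 -1; 0 -0.021 0.378 0 0 0 -1; 0 -0.021 0.378 0 0 0 -1",
)

```text
t: 6.15
tool_pos: [0.5293, 0.0019, 0.1891]
orientation: [[0.998, -0.057, -0.001], [-0.057, -0.998, 0.001], [-0.001, -0.001, -1.0]]
contact_force: [0.6, 0.6, -0.7]
gripper_width: 0.0055
```

```bash
python3 - <<'E'
from h import *
s=observe();go((.55,.001,.189),-3.1)
w=save("wrist","w6.png",(220,100,460,280),3);c=save("scene","s8.png",(320,140,400,250),6)
R=np.array(s["orientation"]);p=s["tool_pos"]
eye=p+R@[0,0,.0282]; print("eye",eye,(proj(c,eye)-[320,140])*6,(proj(c,np.array([.601,-.0018,.161]))-[320,140])*6)
E
```

```text
at [0.5293 0.0019 0.1891] shift [ 0.103 -0.002  0.   ] turn [-0.     0.001 -0.002] t 6.15 w 0.0055 F [ 0.6  0.6 -0.7]
eye [0.52930325 0.00187032 0.1608617 ] [148.36873482 236.77638105] [239.85583191 310.19272716]
```

View pics/s8.png

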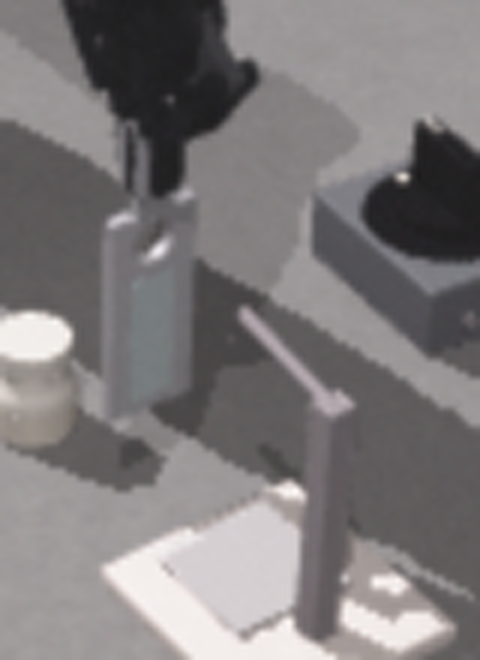

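View pics/w6.png

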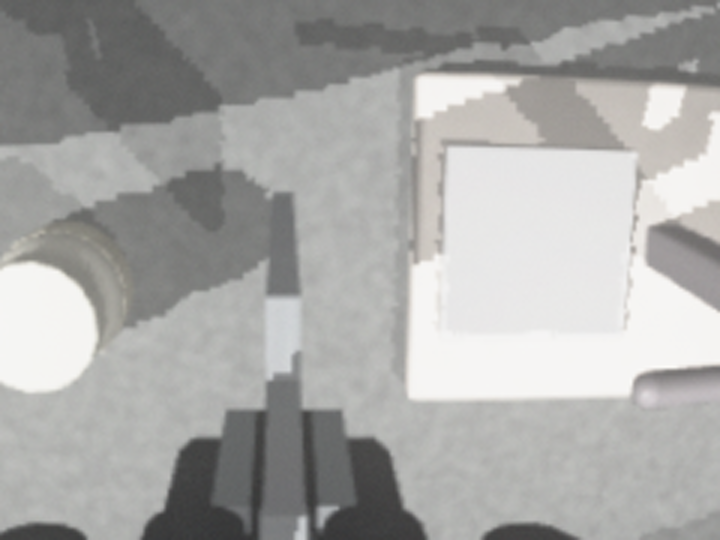

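Call:
arm_command(
  steps="0.08 -0.001 0 0 0 0 -1; 0.16 -0.001 0 0 0 0 -1; 0.24 -0.001 0 0 0 0 -1; 0.3 -0.001 0 0 0 0 -1; 0.36 -0.001 0 0 0 0 -1; 0.42 -0.001 0.01 0 0 0 -1; 0.42 -0.001 0.01 0 0 0 -1",
)

```text
t: 6.95
tool_pos: [0.6151, -0.0026, 0.1879]
orientation: [[0.998, -0.058, 0.002], [-0.058, -0.998, 0.001], [0.002, -0.001, -1.0]]
contact_force: [0.1, -0.2, -1.5]
gripper_width: 0.0053
```

```bash
python3 - <<'E'
from h import *
s=observe();go((.631,-.004,.184),-3.1)
w=save("wrist","w7.png",(220,100,460,280),3);c=save("scene","s9.png",(320,140,400,250),6)
E
```

```text
at [ 0.6151 -0.0026  0.1879] shift [0.08  0.003 0.02 ] turn [-0.001 -0.001 -0.002] t 6.95 w 0.0053 F [ 0.1 -0.2 -1.5]
```

View pics/s9.png

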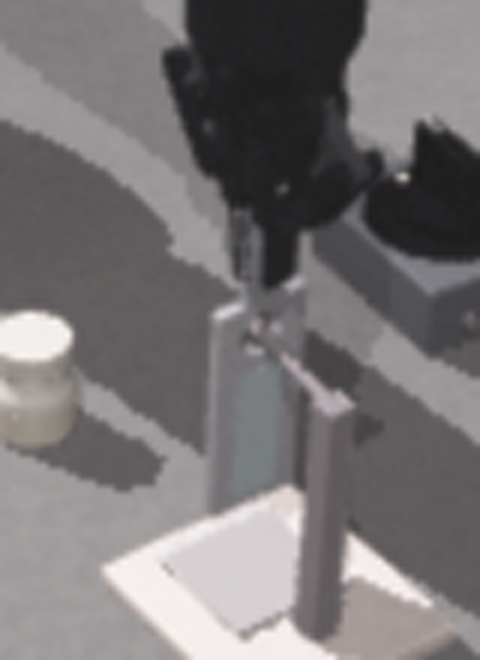

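View pics/w7.png

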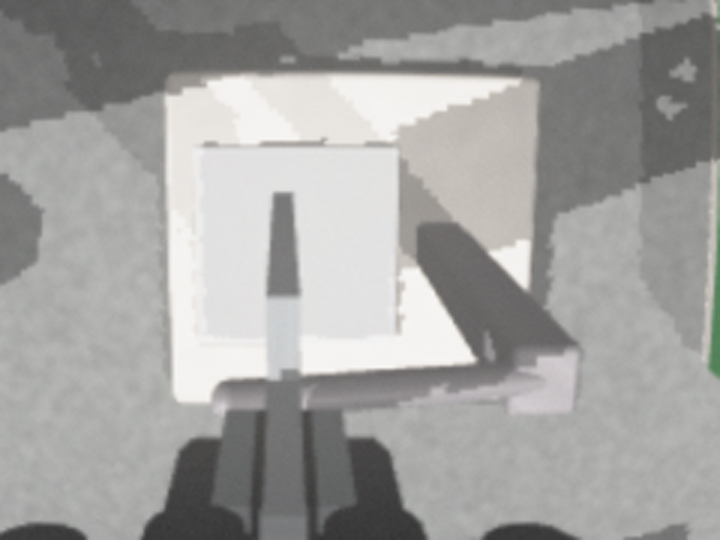

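Call:
arm_command(
  steps="0.04 0.001 0.01 0 0 0 -1; 0.08 0.003 0.015 0 0 0 -1; 0.08 0.003 0.025 0 0 0 -1; 0.08 0.003 0.035 0 0 0 -1; 0.08 0.003 0.045 0 0 0 -1; 0.08 0.003 0.045 0 0 0 -1",
)

```text
t: 7.65
tool_pos: [0.6292, -0.0038, 0.1786]
orientation: [[0.998, -0.057, -0.0], [-0.057, -0.998, 0.001], [-0.0, -0.001, -1.0]]
contact_force: [-0.0, 0.4, -0.6]
gripper_width: 0.0054
```

```bash
python3 - <<'E'
from h import *
s=observe();go((.631,-.004,.177),-3.1)
E
```

```text
at [ 0.6292 -0.0038  0.1786] shift [0.009 0.001 0.008] turn [-0.001  0.    -0.002] t 7.65 w 0.0054 F [-0.   0.4 -0.6]
```

Call:
arm_command(
  steps="0.005 0 0.008 0 0 0 -1; 0.005 0 0.016 0 0 0 -1; 0.005 0 0.016 0 0 0 -1",
)

```text
t: 7.95
tool_pos: [0.6297, -0.0038, 0.1777]
orientation: [[0.998, -0.057, 0.0], [-0.057, -0.998, 0.0], [0.0, -0.0, -1.0]]
contact_force: [-8.5, -0.3, 20.3]
gripper_width: 0.0055
```

Call:
arm_command(
  steps="0 0 -0.006 0 0 0 -1; 0 0 -0.006 0 0 0 -1; 0 0 -0.006 0 0 0 -0.8; 0 0 -0.006 0 0 0 -0.5; 0 0 -0.006 0 0 0 -0.2; 0 0 -0.006 0 0 0 0; 0 0 -0.006 0 0 0 0; 0 0 -0.006 0 0 0 0; 0 0 -0.006 0 0 0 0",
)

```text
t: 8.85
tool_pos: [0.6297, -0.0038, 0.1789]
orientation: [[0.998, -0.057, 0.0], [-0.057, -0.998, 0.0], [0.0, -0.0, -1.0]]
contact_force: [0.3, 0.8, -0.1]
gripper_width: 0.0428
```

```bash
python3 - <<'E'
from h import *
s=observe();go((.631,-.004,.30),-3.1)
w=save("wrist","w8.png",(220,100,460,280),3);c=save("scene","s10.png",(320,140,400,250),6)
E
```

```text
at [ 0.6297 -0.0038  0.1789] shift [ 0.007  0.001 -0.606] turn [-0.    -0.    -0.002] t 8.85 w 0.0428 F [ 0.3  0.8 -0.1]
```

View pics/s10.png

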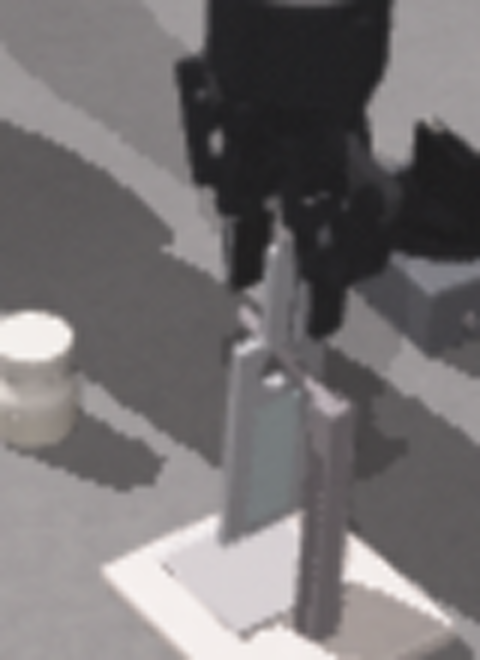

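View pics/w8.png

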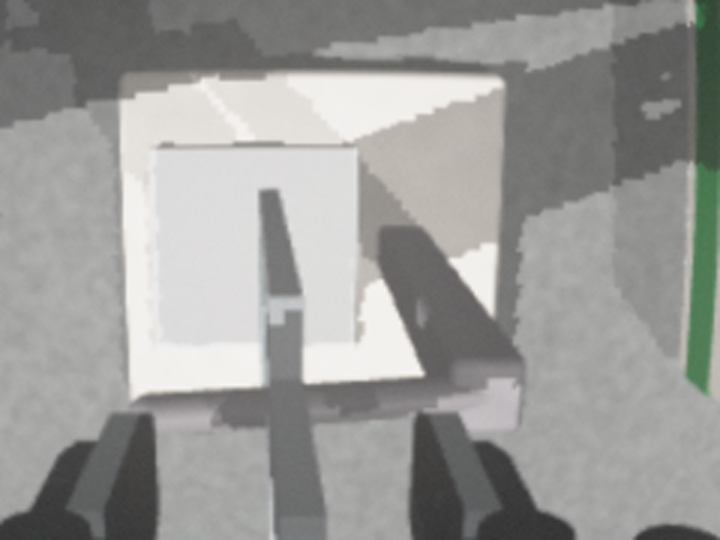

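Call:
arm_command(
  steps="0.01 0 -0.1 0 0 0 0; 0.01 0 -0.2 0 0 0 0; 0.01 0 -0.35 0 0 0 0; 0.01 0 -0.5 0 0 0 0; 0.01 0 -0.6 0 0 0 0; 0.01 0 -0.6 0 0 0 0; 0.01 0 -0.6 0 0 0 0",
)

```text
t: 9.65
tool_pos: [0.6316, -0.0039, 0.2989]
orientation: [[0.998, -0.057, 0.001], [-0.057, -0.998, 0.0], [0.001, -0.0, -1.0]]
contact_force: [-0.2, -0.1, -0.2]
gripper_width: 0.0427
```

```bash
python3 - <<'E'
from h import *
s=observe();go((.4816,.2508,.22),81.8)
c=save("scene","s11.png",(320,140,400,250),6)
c=save("scene","s12.png",(370,140,430,210),8)
E
```

```text
at [ 0.6316 -0.0039  0.2989] shift [-0.822 -1.229  0.394] turn [ 0.    -0.001 -0.945] t 9.65 w 0.0427 F [-0.2 -0.1 -0.2]
```

View pics/s11.png

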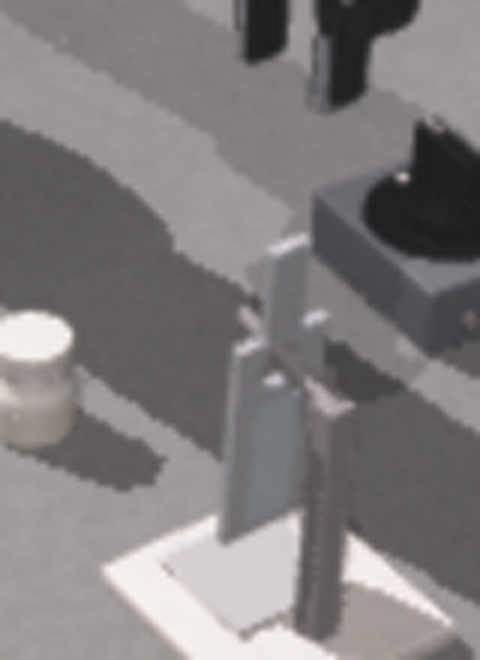

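Call:
arm_command(
  steps="-0.1 -0.2 0 0 0 -0.09 0; -0.25 -0.4 0 0 0 -0.18 0; -0.41 -0.62 0.05 0 0 -0.27 0; -0.41 -0.62 0.1 0 0 -0.36 0; -0.41 -0.62 0.1 0 0 -0.45 0; -0.41 -0.62 0.1 0 0 -0.47 0; -0.41 -0.62 0.1 0 0 -0.47 0",
)

```text
t: 10.45
tool_pos: [0.5563, 0.124, 0.2772]
orientation: [[0.779, 0.628, -0.002], [0.628, -0.779, -0.0], [-0.002, -0.001, -1.0]]
contact_force: [-0.6, -0.5, -0.5]
gripper_width: 0.0423
```

```bash
python3 - <<'E'
from h import *
s=observe();go((.4816,.2508,.22),81.8)
E
```

```text
at [0.5563 0.124  0.2772] shift [ 0.108 -0.728  0.287] turn [-0.001  0.001 -0.477] t 10.45 w 0.0423 F [-0.6 -0.5 -0.5]
```

Call:
arm_command(
  steps="0.03 -0.18 0.07 0 0 -0.09 0; 0.05 -0.36 0.14 0 0 -0.18 0; 0.08 -0.54 0.2 0 0 -0.27 0; 0.108 -0.728 0.28 0 0 -0.36 0; 0.108 -0.728 0.28 0 0 -0.45 0; 0.108 -0.728 0.28 0 0 -0.477 0; 0.108 -0.728 0.28 0 0 -0.477 0",
)

```text
t: 11.15
tool_pos: [0.4818, 0.2507, 0.2211]
orientation: [[0.146, 0.989, -0.003], [0.989, -0.146, -0.0], [-0.001, -0.003, -1.0]]
contact_force: [-0.3, -0.2, 0.1]
gripper_width: 0.0429
```

```bash
python3 - <<'E'
from h import *
s=observe();go((.4816,.2508,.0623),81.8)
w=save("wrist","w9.png",(220,100,460,280),3); np.savez("w9.npz",**w)
b=np.radians(-8.2);e=np.array([np.cos(b),np.sin(b),0])
for k in(-.026,.0,.026): print((wproj(w,s,np.array([.4816,.2508,.095])+k*e)-[220,100])*3)
c=save("scene","s12.png",(370,140,430,210),8)
E
```

```text
at [0.4818 0.2507 0.2211] shift [0.001 0.001 0.794] turn [-0.002  0.    -0.002] t 11.15 w 0.0429 F [-0.3 -0.2  0.1]
[283.74527774 188.67602794]
[283.98254158 275.46259666]
[284.20188231 358.51461544]
```

View pics/w9.png

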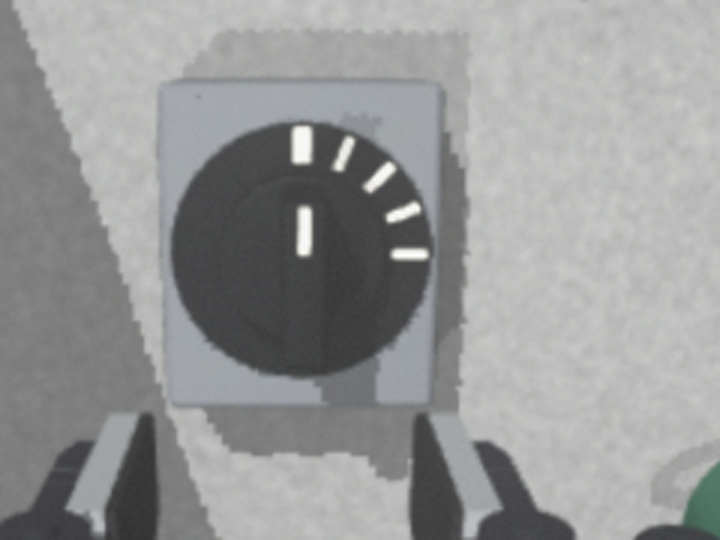

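View pics/s12.png

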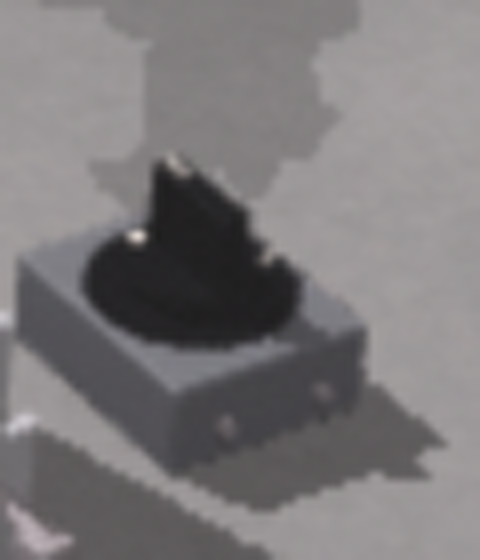

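```bash
python3 - <<'E'
from h import *
im=cv2.imread("pics/w9.png"); e=np.clip(im.astype(float)*3-60,0,255).astype(np.uint8)[100:400,150:460]; cv2.imwrite("pics/w9e.png",cv2.resize(e,None,fx=1.9,fy=1.9))
w=dict(np.load("w9.npz")); s=observe()
f=lambda u,v,z: wplane(w,s,220+u/3,100+v/3,z)
print("disc",f(302,250,.057),"line ends",f(304,207,.095),f(304,256,.095),"home tick",f(302,128,.057),f(302,163,.057))
B=[f(*q,.045) for q in((160,82),(441,82),(431,405),(170,405))]; print(B,np.mean(B,0))
E
```

```text
disc [0.48321001 0.25656885 0.057     ] line ends [0.4624337  0.25941159 0.095     ] [0.47696977 0.2573204  0.095     ] home tick [0.44248346 0.26247283 0.057     ] [0.45401776 0.2607931  0.057     ]
[array([0.42024898, 0.21697253, 0.045     ]), array([0.43412084, 0.31215973, 0.045     ]), array([0.55072128, 0.29555989, 0.045     ]), array([0.53636885, 0.19994348, 0.045     ])] [0.48536499 0.25615891 0.045     ]
```

View pics/w9e.png

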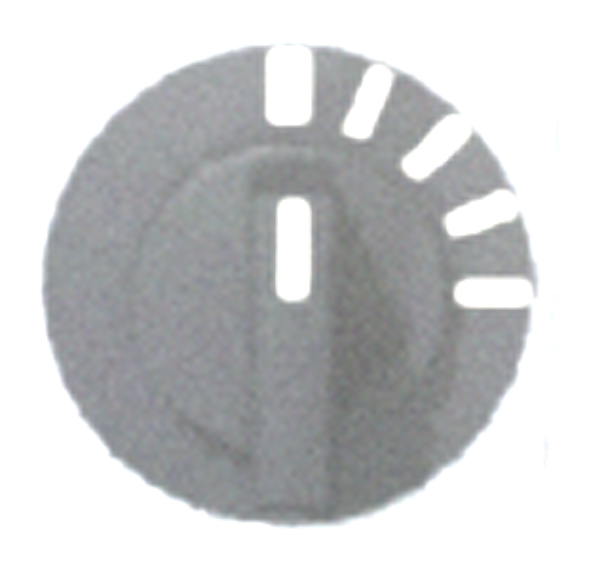

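```bash
python3 - <<'E'
from h import *
w=dict(np.load("w9.npz")); s=observe()
f=lambda u,v,z: wplane(w,s,220+u/3,100+v/3,z)
print(f(304.2,200,.095),f(304.2,284,.095),f(304.2,368,.095)); print(f(302,250,.046))
go((.4825,.256,.12),81.8)
E
```

```text
[0.46038829 0.25976581 0.095     ] [0.48543281 0.25616846 0.095     ] [0.51165227 0.25243867 0.095     ]
[0.48556144 0.25644582 0.046     ]
at [0.482  0.2505 0.2213] shift [ 0.028 -0.001  0.507] turn [-0.002  0.    -0.003] t 11.25 w 0.0429 F [-0.7 -0.5 -0.7]
```

Call:
arm_command(
  steps="0.027 0.011 0.15 0 0 0 0; 0.027 0.011 0.3 0 0 0 0; 0.027 0.011 0.45 0 0 0 0; 0.027 0.011 0.45 0 0 0 0; 0.027 0.011 0.45 0 0 0 0",
)

```text
t: 11.75
tool_pos: [0.4848, 0.2555, 0.1318]
orientation: [[0.149, 0.989, -0.003], [0.989, -0.149, -0.0], [-0.001, -0.003, -1.0]]
contact_force: [-0.5, 0.4, 0.8]
gripper_width: 0.0428
```

```bash
python3 - <<'E'
from h import *
s=observe();go((.485,.2555,.0623),81.8)
c=capture("wrist"); im=c["color"][100:300,210:430,::-1].astype(float)*2.2-30
cv2.imwrite("pics/w10.png",cv2.resize(np.clip(im,0,255).astype(np.uint8),None,fx=3.4,fy=3.0))
b=np.radians(-8.2);e=np.array([np.cos(b),np.sin(b),0])
for k in(-.026,.0,.026): print((wproj(c,s,np.array([.485,.2555,.095])+k*e)-[210,100])*[3.4,3])
E
```

```text
at [0.4848 0.2555 0.1318] shift [0.    0.002 0.347] turn [-0.002  0.    -0.004] t 11.75 w 0.0428 F [-0.5  0.4  0.8]
[354.8482774  255.33151634]
[355.73222085 379.67132986]
[356.52919186 493.03023995]
```

View pics/w10.png

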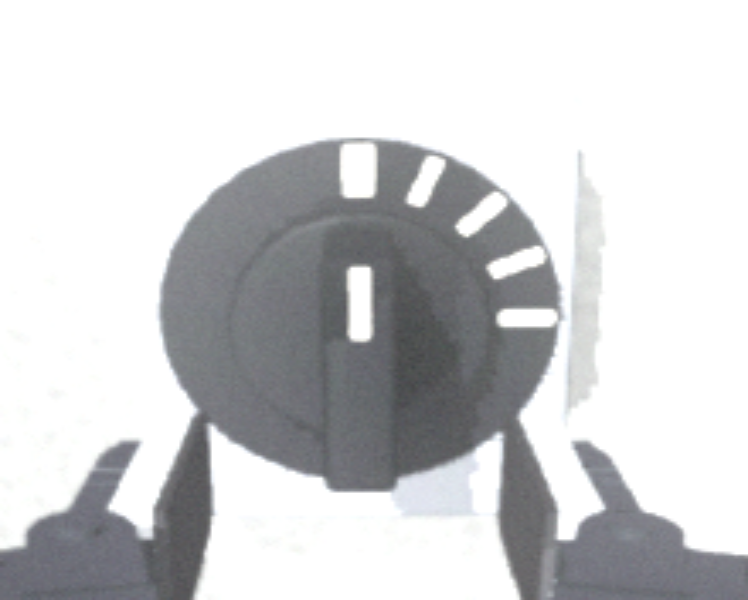

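Call:
arm_command(
  steps="0.003 0 0.11 0 0 0 0; 0.003 0 0.22 0 0 0 0; 0.003 0 0.335 0 0 0 0; 0.003 0 0.335 0 0 0 0; 0.003 0 0.335 0 0 0 -0.3; 0.003 0 0.335 0 0 0 -0.5; 0.003 0 0.335 0 0 0 -0.7; 0.003 0 0.335 0 0 0 -1; 0.003 0 0.335 0 0 0 -1; 0.003 0 0.335 0 0 0 -1",
  newtons=40,
)

```text
t: 12.8
tool_pos: [0.486, 0.2563, 0.0673]
orientation: [[0.149, 0.989, 0.001], [0.989, -0.149, 0.0], [0.0, 0.001, -1.0]]
contact_force: [-1.1, -3.8, 10.1]
gripper_width: 0.0132
```

```bash
python3 - <<'E'
from h import *
s=observe();go((.485,.2555,.0623),81.8); print(s["moment"],np.degrees(np.arctan2(s["orientation"][1][0],s["orientation"][0][0])),s["joint_pos"])
c=capture("wrist"); im=c["color"][100:300,210:430,::-1].astype(float)*2.2-30
cv2.imwrite("pics/w11.png",cv2.resize(np.clip(im,0,255).astype(np.uint8),None,fx=3.4,fy=3.0))
E
```

```text
at [0.486  0.2563 0.0673] shift [-0.005 -0.005  0.025] turn [ 0.    -0.    -0.004] t 12.8 w 0.0132 F [-1.1 -3.8 10.1]
[-0.70602579  0.3660128   0.01729976] 81.40566327110875 [-0.13253068  0.66906703 -0.6795934   1.9393987   0.61065115  0.74793256
  0.2496458 ]
```

View pics/w11.png

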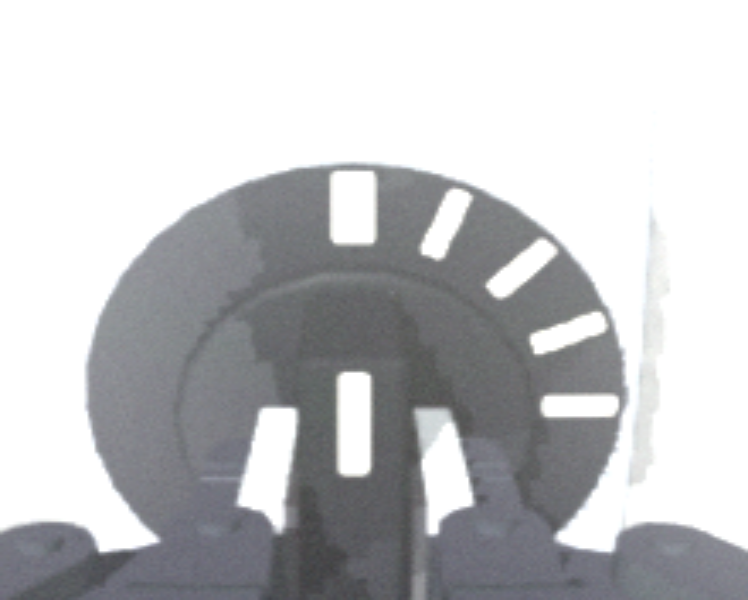

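Call:
arm_command(
  steps="0 0 0 0 0 0.05 -1; 0 0 0 0 0 0.1 -1; 0 0 0 0 0 0.15 -1; 0 0 0 0 0 0.2 -1; 0 0 0 0 0 0.25 -1; 0 0 0 0 0 0.25 -1; 0 0 0 0 0 0.25 -1",
)

```text
t: 13.55
tool_pos: [0.4858, 0.2557, 0.0674]
orientation: [[0.515, 0.857, 0.0], [0.857, -0.515, -0.001], [-0.0, 0.001, -1.0]]
contact_force: [-0.1, -2.0, -6.3]
gripper_width: 0.0132
```

```bash
cat > k.py <<'E'
from h import *
import sys
s=observe();go((.485,.2555,.0623),81.4-67.5); print(s["moment"],"turned",81.4-np.degrees(np.arctan2(s["orientation"][1][0],s["orientation"][0][0])))
c=capture("wrist"); im=c["color"][100:300,210:430,::-1].astype(float)*2.2-30
cv2.imwrite("pics/"+sys.argv[1],cv2.resize(np.clip(im,0,255).astype(np.uint8),None,fx=3.4,fy=3.0))
E
python3 k.py w12.png
```

```text
at [0.4858 0.2557 0.0674] shift [-0.003 -0.003  0.025] turn [ 0.    -0.     0.501] t 13.55 w 0.0132 F [-0.1 -2.  -6.3]
[-0.34069309  0.08613248 -0.03205125] turned 22.377700817926225
```

View pics/w12.png

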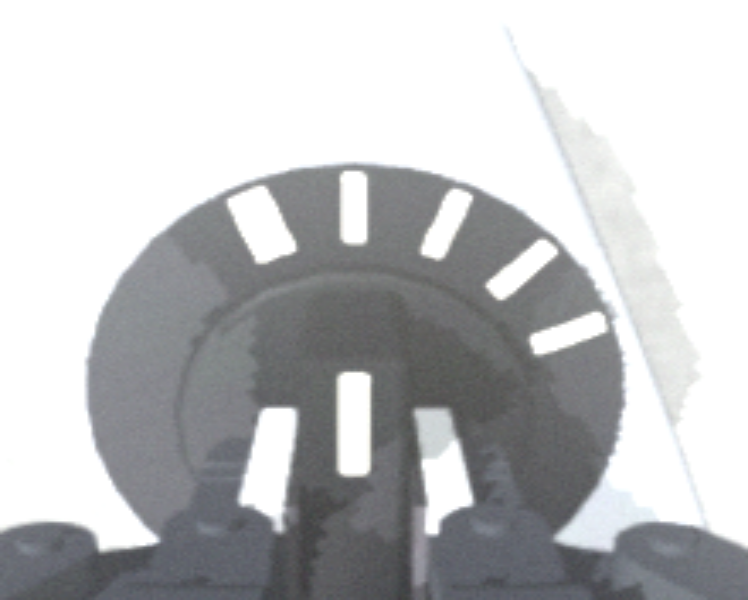

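First stop: the line points at the first thin tick (353,207). Next click.

Call:
arm_command(
  steps="0 0 0 0 0 0.05 -1; 0 0 0 0 0 0.1 -1; 0 0 0 0 0 0.15 -1; 0 0 0 0 0 0.2 -1; 0 0 0 0 0 0.25 -1; 0 0 0 0 0 0.25 -1; 0 0 0 0 0 0.25 -1",
)

```text
t: 14.3
tool_pos: [0.4855, 0.2553, 0.0674]
orientation: [[0.802, 0.598, -0.0], [0.598, -0.802, -0.001], [-0.001, 0.001, -1.0]]
contact_force: [-2.3, -3.1, -5.6]
gripper_width: 0.0134
```

```bash
python3 k.py w13.png
```

```text
at [0.4855 0.2553 0.0674] shift [-0.001 -0.002  0.025] turn [0.001 0.001 0.253] t 14.3 w 0.0134 F [-2.3 -3.1 -5.6]
[-0.68176445  0.31088347  0.00934768] turned 44.708068645135356
```

View pics/w13.png

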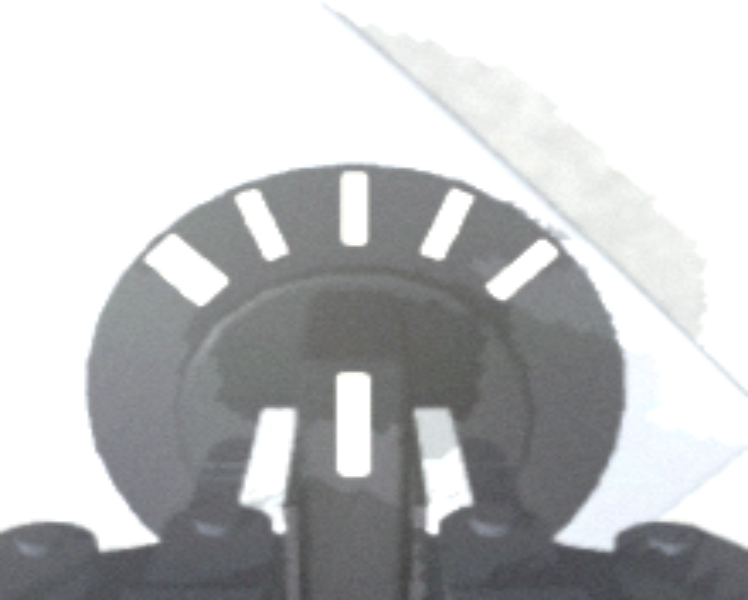

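Second stop: the line is at the second thin tick (354,208). Now the third.

Call:
arm_command(
  steps="0 0 0 0 0 0.05 -1; 0 0 0 0 0 0.1 -1; 0 0 0 0 0 0.15 -1; 0 0 0 0 0 0.2 -1; 0 0 0 0 0 0.25 -1; 0 0 0 0 0 0.25 -1; 0 0 0 0 0 0.25 -1; 0 0 0 0 0 0.25 -1; 0 0 0 0 0 0.25 -1",
)

```text
t: 15.25
tool_pos: [0.485, 0.255, 0.0674]
orientation: [[0.969, 0.248, -0.001], [0.248, -0.969, -0.002], [-0.001, 0.002, -1.0]]
contact_force: [-3.8, -3.3, -2.2]
gripper_width: 0.0132
```

```bash
python3 k.py w14.png; python3 - <<'E'
from h import *
save("scene","s14.png",(310,120,430,250),6)
E
```

```text
at [0.485  0.255  0.0674] shift [ 0.    -0.003  0.025] turn [0.001 0.001 0.005] t 15.25 w 0.0132 F [-3.8 -3.3 -2.2]
[-0.78975247  0.69283518  0.01740779] turned 67.02199797876516
```

View pics/w14.png

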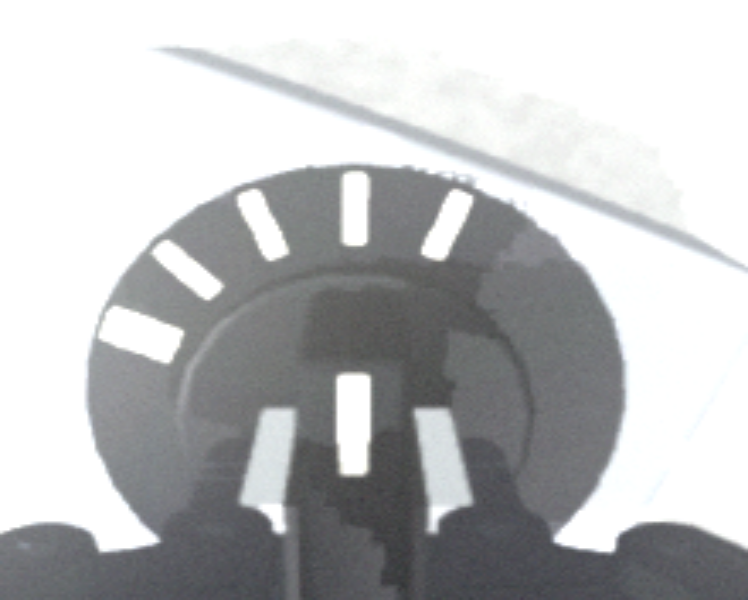

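View pics/s14.png

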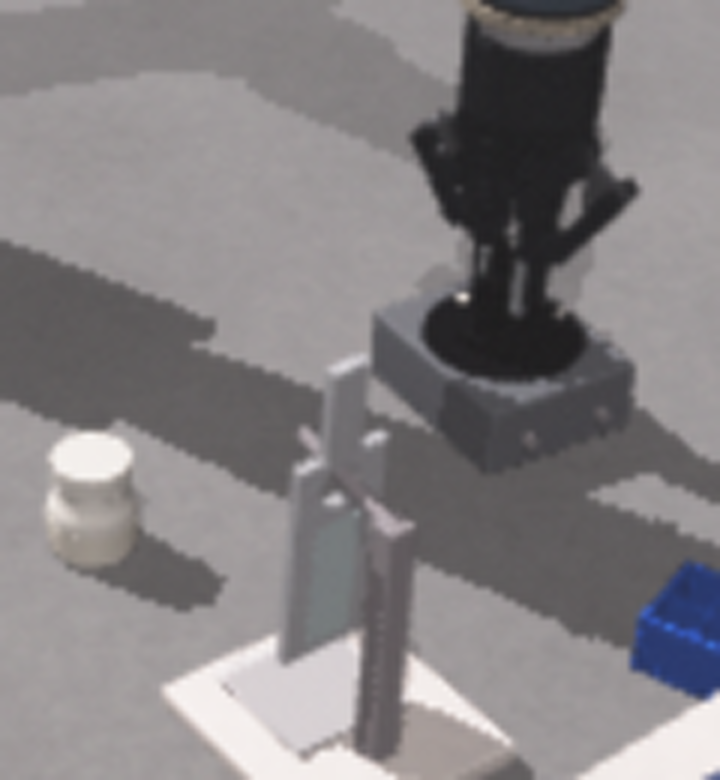

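```bash
python3 - <<'E'
from h import *
print(close_job())
E
```

```text
the job is handed in; nothing more can be done
None
```

The carrier is on the peg and the knob is at its third stop, still gripped. I handed the job in at about 15 s; it reported no verdict.

- **Carrier:** I took the silver tall carrier from the slot nearest the robot, leaving the two orange look-alikes, and threaded its eye over the peg. I lowered it until the wrist felt it rest on the peg, with about 20 N at contact, then backed off slightly and let go. The last scene picture shows it still hanging clear of the fingers. It leans by roughly 10 degrees (about 0.17 rad, judged by eye), against the 0.3 rad allowed.
- **Knob:** I gripped it at 40 N and turned it clockwise one click at a time, with a picture after each. The tool turned 22.4, then 44.7, then 67.0 degrees. The last picture shows the white line on the third thin tick, with the fourth still ahead, and the fingers at a 13.2 mm opening on the bar.
- **Disagreement:** The wrist and top cameras differed by 3 to 6 mm on the carrier tab, peg and knob. I went with the wrist view for the tab and the knob, and a value between the two for the peg. The tab grasp, the threading and the knob grasp all fitted.
- **Not checked:** I did not measure the plain carriers or the other bench items again at the end. I saw none of them touched.

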